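Fit the beater and the lid on the food processor

TASK

Make the food processor ready for whipping cream: take the beater from its wooden stand, put its grooved foot into the drive hole at the middle of the bowl and turn it until it drops fully home, standing upright. Then press the lid onto the bowl until it snaps down all round, and let go. Leave the mugs, the sugar jar and the plates where they are.

Things in the scene. Friction and masses are not known exactly. Their poses are not given: they have to be found in the camera images.
- processor: Fixed food processor: round white motor base 184 mm across with a black dial on its side and an open steel bowl on top. Origin at the centre of its underside; x points away from the dial, z up. The bowl is 150 mm wide inside, 158 mm outside, 70 mm deep; the rim is 150 mm above the table.
- drive_floor (a point): Centre of the floor of the drive hole, 50 mm above the table, on the bowl's axis; z up. The hole is round, 40 mm across, 30 mm deep. Four keys, 90 degrees apart (7 mm wide, reaching inward to 13 mm from the axis) stand on this floor, 22 mm tall: a foot that is not lined up stops on them, 22 mm above the floor.
- drive_mouth (a point): Centre of the hole's mouth in the bowl's floor, 30 mm above drive_floor, with a black funnel collar (56 mm across, 5 mm high) round it. The key tops lie 8 mm below it. The angle of the keys differs each time and is not given: see it from above or feel it. They sit on the motor's rotor, which stays put under light rubbing (it needs about 0.5 N m to turn).
- bowl_rim (a point): Centre of the bowl's rim, on the axis of the drive hole, 100 mm above drive_floor; z up. Four white sprung roller catches, 90 degrees apart, stand 5 mm out of the bowl's outer wall just below the rim.
- beater_grip (a point): Centre of the grip bar at the top of the beater (white plastic, 92 mm tall, about 0.25 kg, two steel blades 110 mm tip to tip along y, 32 mm below this point). Bar: 14 mm thick along x, 46 mm long along y, 30 mm tall; z up. 77 mm above the foot's bottom. It starts upright in the stand, this point 87 mm above the table. Home, it is 77 mm above drive_floor, 23 mm below the rim.
- beater_foot (a point): Centre of the bottom of the beater's foot: a shaft 36 mm across, 30 mm long, with four lengthwise grooves 10 mm wide along x, -x, y and -y (axes as the grip bar's). Every quarter turn fits: pressed lightly and turned slowly, it meets the keys within 90 degrees either way (when lined up within about 5 degrees) and goes down 22 mm. Home, it stands on drive_floor.
- lid_knob (a point): Grip point of the lid's black round knob (32 mm across, 40 mm tall), 23 mm above the lid's top plate, 17 mm below the knob's top; z up. The round grey lid is 178 mm across, about 0.2 kg, with an 18 mm skirt that goes over the bowl's outside. It starts skirt down, flat on the table, this point 46 mm above it. Its turn angle does not matter.
- lid_plate (a point): Centre of the underside of the lid's plate, 28 mm below lid_knob. Laid on the bowl the lid rests on the catches, this point about 14 mm above bowl_rim; a centred push of about 10 to 20 N snaps it down until the plate lies on the rim. It cannot close over a beater that is not home.
- stand: Fixed round wooden stand, 110 mm across, 40 mm tall, with a plain round hole 41 mm across and 30 mm deep, in which the beater stands at the start. Origin at the centre of its underside.
- mug_a_mid (a point): Middle of a white mug, 80 mm across, 95 mm tall; bystander.
- mug_b_mid (a point): Middle of a second white mug, the same; bystander.
- sugar_jar_mid (a point): Middle of a glass sugar jar, 72 mm across, 110 mm tall; bystander.
- plates_mid (a point): Middle of a stack of white plates, 180 mm across, 53 mm tall; bystander.
Mind the look-alikes: they are no part of the job. Leave any yellow look-alike of the part that bears beater_grip alone.

How it is judged (in metres and radians):
On the way:
1. the beater's foot has dropped fully home in the drive hole, with no lid on the bowl yet (z of beater_foot in the frame of drive_floor below 0.003 m and horizontal distance between beater_foot and drive_floor below 0.005 m and angle between beater_foot's own z axis and vertical below 0.12 rad and distance between lid_knob and bowl_rim above 0.06 m), for 0.2 s.
At the end, for the whole second after the job is handed in: The beater stands upright (within 7 degrees) in the drive hole with its foot within 3 mm of the hole's floor and 5 mm of its axis; the lid is snapped down: level within 2.3 degrees, its knob point within 6 mm of the bowl's axis and 24 to 31 mm above the rim; both at rest (z of beater_foot in the frame of drive_floor below 0.003 m and horizontal distance between beater_foot and drive_floor below 0.005 m and angle between beater_foot's own z axis and vertical below 0.12 rad and z of lid_knob in the frame of bowl_rim between 0.024 and 0.031 m and horizontal distance between lid_knob and bowl_rim below 0.006 m and angle between lid_knob's own z axis and vertical below 0.04 rad and linear speed of each of lid, beater below 0.02 m/s); the robot touches nothing.
It fails at once if a mug, the sugar jar or the plates shifted by more than 30 mm or tipped (distance of any of mug_a_mid, mug_b_mid, sugar_jar_mid, plates_mid from where it was at the start of the episode above 0.03 m or angle between any of mug_a_mid, mug_b_mid, sugar_jar_mid, plates_mid's own z axis and vertical above 0.5 rad).
It also fails if it takes over 72 s, if anything falls off the work surface, if the arm or the gripper's body presses on something with over 40 N, if the wrist force passes 120 N, or if a joint passes its speed limit or range.

ROBOT

A 6-joint arm with a two-finger parallel gripper is mounted at the origin on the work surface. World frame = base frame: x ahead of the robot, y to its left, z up, the work surface at z = 0. Lengths are in m, angles in degrees, forces in N, time in s.
With the tool pointing down it reaches from about 0.425 to 0.925 m from the base axis. Payload 12.5 kg.
Tool frame: the origin (TCP) lies midway between the tips of the shut fingers; the grasp point (between the pads) lies 19 mm behind it; z points along the fingers, y is the line along which they close (so a half turn about z gives the same grasp; the last joint's range is limited). The gripper opens to 85 mm and grips with 20 to 120 N. Pads are 22 mm wide; open, the fingers measure 114 mm over their backs; the gripper's body (76 mm by 85 mm) begins 54 mm behind the grasp point. The pads swing forward as they close: fully open they stand 13 mm farther back than shut.
Start: joints at [-6.05, 28.126, 89.318, -0, 62.55, -6.05], TCP at [0.625, 0, 0.231] pointing down, gripper open.
Joint ranges: [-177.58, 177.58], [-47.91, 125.51], [2.72, 160], [-65.01, 245.01], [3.68, 167.84], [-153.87, 153.87]. Speed limits (degrees/s): [127.2, 127.2, 159.86, 180, 180, 180].

INTERFACE

Orientations are given as [roll, pitch, yaw] about the fixed x, y, z axes, in that order (R = Rz(yaw) Ry(pitch) Rx(roll)).
In Python, from cell import * gives the robot as it stands. Calls block until the motion is done:
- move_to(position, orientation): joint-space move of the TCP to a pose.
- move_l(position, rotation=None, feed=0.15): straight line of the TCP; rotation=None keeps the orientation; feed is the mean speed in m/s.
- move_joints(angles): joint-space move.
- open_jaws() and grasp(grasp_force=None): open the fingers fully, or close them until they stop; grasp_force is the grip in N (None keeps the last).
- pause(seconds).
- inverse_kinematics(position, orientation): joint angles nearest the present ones, or None.
- snapshot(name): name is "scene" or "side" or "wrist"; returns a dict with "img" (384x512x3 uint8, red, green, blue), "intrinsics" (3x3 intrinsics, pixels), "distortion" ([k1, k2, p1, p2, k3] as OpenCV has them; the pictures are not rectified), "rvec" (rotation vector, rad) and "tvec" (3), from world to camera coordinates, as OpenCV has them. Camera axes: x right, y down, z forward; pixel columns grow to the right and rows downward; lengths in m; the calibration is good to about 2 mm. A picture is of the moment at which its call begins. There is no depth.
A pose or a line that the arm cannot do raises Unreachable and nothing moves.
- hand_in(): hands the job in; it is judged then, once.
Trained networks look in the newest picture that a camera, given by its name, has taken for a name from the list of things; names that differ only in an ending like _2 or _b are one class to them, and where a whole thing is asked for, a point or a joint stands for the part that bears it (a point fixed in the world has none). Each returns a list of dicts, best first, with "p" (0 to 1); they miss things now and then, are a little off and sometimes report something else, mostly with a low value. They report only what shows in the picture. A call takes as long as a camera call. They do not tell look-alikes from the thing itself.
- boxes_of(camera, thing): "centre" ([x, y, z] in m, in world coordinates, good to about 4 mm: the middle of the surface that is visible of it).
- outline_of(camera, thing): "region" (384x512 bool, what is visible of it).
Readings, each from a call of its own:
- current_clock(): time.
- current_joint_positions(): joint angles.
- current_joint_velocities(): joint speeds.
- current_effort(): joint torques, N m.
- current_position(): TCP position.
- current_orientation(): TCP orientation.
- current_contact_force(): force on the tool from outside, world axes, zero at the start.
- current_wrist_torque(): the same for the moment, N m.
- current_gripper_width(): finger opening in m.
- current_gripper_force(): force on a finger pad.
Only numpy, scipy, OpenCV 4.12 (cv2) and the standard library are available. Lean on these libraries where they do the work, as an engineer would, in place of code of your own. Each camera call takes 0.05 s, during which the arm holds its last target. There are 200 camera calls.

## Working session

There is one attempt and no reset: what is moved stays moved. The work goes in short steps, each a Python script; the robot and the scene stay as the last script left them, time stands still between calls to the robot, and variables do not carry over. Pictures are saved under pics/ and viewed, at most 13 in all, crops included, and the job is handed in when it is done.

```bash
mkdir -p pics; cat > h.py <<'E'
from cell import *
import numpy as np, cv2
def ray(s,px):
    K=np.array(s["intrinsics"]);D=np.array(s["distortion"])
    u=cv2.undistortPoints(np.array([[px]],float),K,D)[0,0]
    R=cv2.Rodrigues(np.array(s["rvec"],float))[0];t=np.array(s["tvec"],float).ravel()
    return -R.T@t, R.T@np.array([u[0],u[1],1.])
def at_z(s,px,z):
    o,d=ray(s,px); return o+d*(z-o[2])/d[2]
def proj(s,p):
    return cv2.projectPoints(np.array([p],float),np.array(s["rvec"],float),np.array(s["tvec"],float),np.array(s["intrinsics"]),np.array(s["distortion"]))[0].ravel()
def save(s,n,crop=None,k=1):
    im=s["img"][...,::-1]
    if crop: im=im[crop[1]:crop[3],crop[0]:crop[2]]
    if k!=1: im=cv2.resize(im,None,fx=k,fy=k,interpolation=cv2.INTER_CUBIC)
    cv2.imwrite("pics/"+n,im)
E
python3 - <<'E'
from h import *
S={c:snapshot(c) for c in("scene","side")}
cv2.imwrite("pics/a.png",cv2.resize(np.vstack([S[c]["img"][...,::-1] for c in S]),(800,1200))[:600]) if 0 else None
for c in S: save(S[c],c+"1.png",k=1.5)
for c in S:
  print(c,"cam",np.round(ray(S[c],(256,192))[0],3))
  for t in("processor","beater_grip","lid_knob","stand","mug_a_mid","sugar_jar_mid","plates_mid","bowl_rim","drive_mouth"):
    for b in boxes_of(c,t): print(c,t,round(b["p"],2),np.round(b["centre"],3),np.round(proj(S[c],b["centre"])))
print(current_clock())
E
```

```text
scene cam [1.057 0.777 0.709]
scene processor 0.58 [ 0.509 -0.004  0.087] [279. 201.]
scene processor 0.5 [0.459 0.308 0.026] [363. 271.]
scene beater_grip 0.84 [ 0.623 -0.485  0.048] [186. 161.]
scene beater_grip 0.45 [ 0.529 -0.317  0.051] [227. 172.]
scene beater_grip 0.4 [ 0.334 -0.363  0.041] [265. 156.]
scene stand 0.72 [ 0.535 -0.299  0.034] [228. 178.]
scene mug_a_mid 0.7 [0.748 0.211 0.058] [247. 282.]
scene sugar_jar_mid 0.9 [ 0.758 -0.042  0.086] [199. 221.]
scene plates_mid 0.9 [ 0.772 -0.202  0.053] [175. 205.]
scene bowl_rim 0.91 [ 0.509 -0.004  0.091] [279. 200.]
scene drive_mouth 0.56 [0.515 0.001 0.089] [279. 202.]
side cam [ 0.144 -0.701  0.97 ]
side processor 0.87 [ 0.482 -0.067  0.08 ] [228. 210.]
side processor 0.7 [ 0.513 -0.335  0.055] [289. 275.]
side beater_grip 0.7 [ 0.438 -0.496  0.038] [303. 342.]
side beater_grip 0.65 [ 0.333 -0.385  0.044] [243. 327.]
side beater_grip 0.61 [ 0.605 -0.499  0.044] [355. 307.]
side beater_grip 0.52 [ 0.511 -0.334  0.054] [288. 275.]
side lid_knob 0.93 [0.433 0.275 0.024] [168. 163.]
side stand 0.55 [ 0.501 -0.342  0.04 ] [286. 282.]
side mug_a_mid 0.64 [0.742 0.174 0.056] [255. 141.]
side mug_a_mid 0.32 [ 0.729 -0.078  0.086] [294. 179.]
side sugar_jar_mid 0.91 [ 0.729 -0.079  0.086] [295. 178.]
side sugar_jar_mid 0.74 [ 0.741 -0.236  0.058] [328. 214.]
side sugar_jar_mid 0.64 [0.734 0.034 0.061] [275. 163.]
side sugar_jar_mid 0.41 [ 0.504 -0.343  0.037] [287. 282.]
side plates_mid 0.7 [ 0.743 -0.237  0.055] [328. 215.]
side bowl_rim 0.56 [ 0.481 -0.064  0.082] [227. 209.]
side drive_mouth 0.94 [ 0.481 -0.065  0.082] [227. 209.]
1.0
```

View pics/scene1.png

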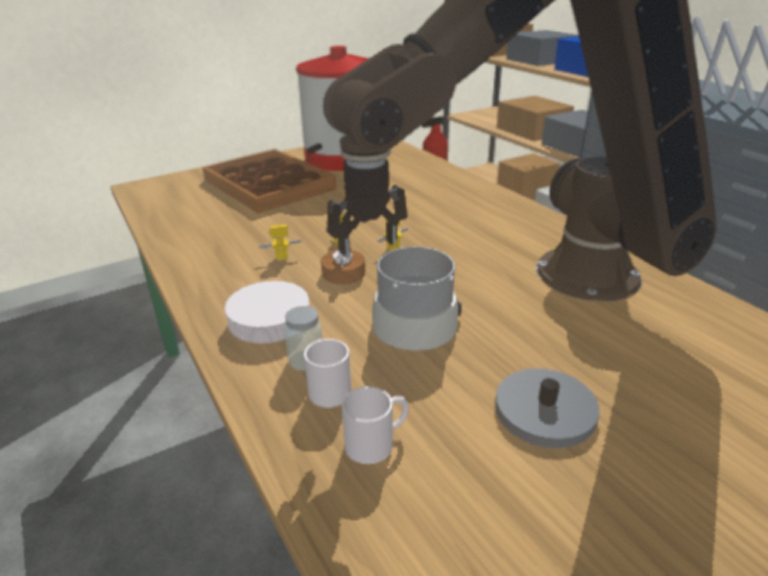

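View pics/side1.png

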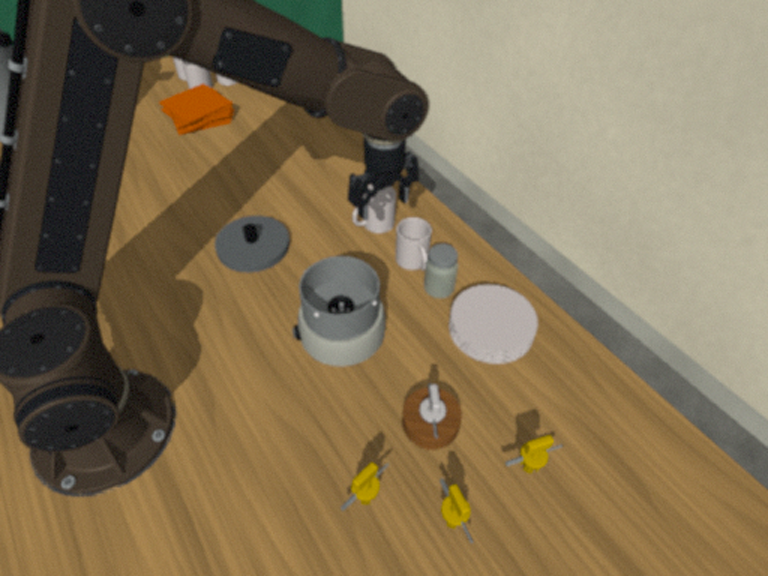

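The scene picture and the side picture agree. Beater candidates in side-view pixels are the yellow look-alikes at (245,322), (305,337) and (358,301), and the white one in the round wooden stand at (289,270), which I choose. In the side view the bowl is at (227,195) and the lid knob at (167,155). Next I take close wrist views.

```bash
python3 - <<'E'
from h import *
import pickle
s=snapshot("side")
st=at_z(s,(288,278),.04); bw=at_z(s,(227,193.5),.15); kn=at_z(s,(167.5,152),.06)
print(np.round([st,bw,kn],4)); o=current_orientation(); print(o)
for n,p,z in(("stand",st,.27),("bowl",bw,.33),("lid",kn,.27)):
    move_to([p[0]-.05 if n!="bowl" else p[0],p[1],z],o)
    w=snapshot("wrist"); pickle.dump(w,open(n+".pkl","wb")); 
    o_,d_=ray(w,(256,192)); print(n,np.round(o_-current_position(),3),np.round(d_,2),np.round(proj(w,p)))
    for t in("beater_grip","stand","drive_mouth","bowl_rim","lid_knob"):
        for b in boxes_of("wrist",t)[:2]: print(n,t,round(b["p"],2),np.round(b["centre"],3),np.round(proj(w,b["centre"])))
im=np.hstack([pickle.load(open(n+".pkl","rb"))["img"][...,::-1] for n in("stand","bowl")])
cv2.imwrite("pics/w1.png",cv2.resize(im,(800,300),interpolation=cv2.INTER_AREA))
print(current_clock())
E
```

```text
[[ 0.5117 -0.3366  0.04  ]
 [ 0.4846 -0.0639  0.15  ]
 [ 0.4456  0.291   0.06  ]]
[1.79991776e+02 5.60142111e-04 8.99995451e+01]
stand [-0.     0.074  0.142] [ 0.01 -0.3  -0.95] [297. 157.]
stand beater_grip 0.91 [ 0.445 -0.484  0.043] [240. 272.]
stand beater_grip 0.86 [ 0.345 -0.371  0.044] [153. 187.]
stand stand 0.57 [ 0.51  -0.323  0.04 ] [296. 145.]
stand stand 0.19 [ 0.51  -0.322  0.054] [298. 146.]
bowl [0.    0.075 0.142] [ 0.01 -0.3  -0.95] [254. 165.]
bowl beater_grip 0.82 [ 0.514 -0.322  0.053] [274. 317.]
bowl beater_grip 0.59 [ 0.35  -0.364  0.042] [170. 334.]
bowl stand 0.71 [ 0.51  -0.307  0.037] [270. 303.]
bowl stand 0.25 [ 0.751 -0.202  0.054] [440. 245.]
bowl drive_mouth 0.77 [ 0.492 -0.054  0.083] [260. 144.]
bowl bowl_rim 0.64 [ 0.492 -0.048  0.081] [260. 139.]
lid [-0.     0.075  0.142] [ 0.01 -0.3  -0.95] [300. 159.]
lid drive_mouth 0.98 [0.486 0.038 0.034] [319. 333.]
lid bowl_rim 0.74 [0.483 0.039 0.037] [316. 334.]
lid lid_knob 0.7 [0.436 0.3   0.026] [288. 145.]
lid lid_knob 0.22 [0.486 0.037 0.036] [318. 335.]
5.8167
```

View pics/w1.png

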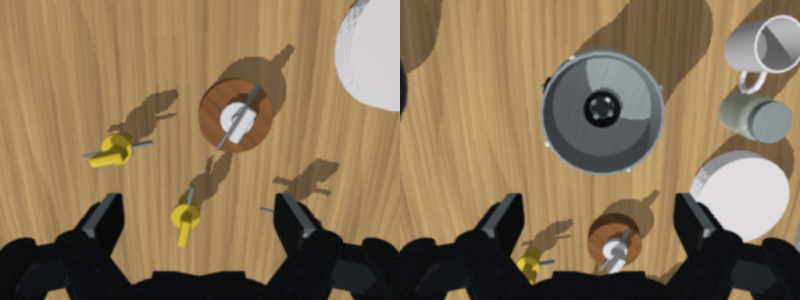

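Left: the white beater with its steel blade stands in the brown stand, at wrist pixel about (303,148), and the yellow ones stay away from it. Right: the bowl is at about (258,142), with the black drive hole and keys visible inside. Now close crops and circle fits.

```bash
python3 - <<'E'
from h import *
import pickle
from scipy.optimize import least_squares
W={n:pickle.load(open(n+".pkl","rb")) for n in("stand","bowl","lid")}
def crop(n,c,h,k):
    im=W[n]["img"][c[1]-h:c[1]+h,c[0]-h:c[0]+h,::-1]; return cv2.resize(im,(400,400),interpolation=cv2.INTER_CUBIC)
cv2.imwrite("pics/c1.png",np.vstack([np.hstack([crop("stand",(303,147),50,4),crop("bowl",(258,138),25,8)]),]))
# stand: brown mask -> circle at z=.04
def fit(P,r):
    f=lambda q:np.hypot(P[:,0]-q[0],P[:,1]-q[1])-q[2]
    q=least_squares(f,[*P.mean(0)[:2],r],loss="soft_l1",f_scale=.001); return np.round(q.x,4),np.round(np.std(f(q.x)),4)
def hullpts(w,mask,z):
    c=max(cv2.findContours(mask.astype(np.uint8),0,1)[0],key=cv2.contourArea); h=cv2.convexHull(c)[:,0]
    return np.array([at_z(w,p,z) for p in h.astype(float)])
hsv=cv2.cvtColor(W["stand"]["img"],cv2.COLOR_RGB2HSV)
m=np.zeros((384,512),bool); m[90:210,245:360]=1
br=(hsv[...,1]>120)&(hsv[...,0]<18)&(hsv[...,2]<170)&m
P=hullpts(W["stand"],br,.04); print("stand",br.sum(),fit(P,.055))
move_to([0.4456,0.30-.04,.27],current_orientation()); w=snapshot("wrist"); pickle.dump(w,open("lid2.pkl","wb"))
for n in("lid_knob",):
  for r in outline_of("wrist",n):
    m=r["region"]; ys,xs=np.nonzero(m); print(n,r["p"],m.sum(),xs.mean(),ys.mean(),fit(hullpts(w,m,.023),.089))
g=cv2.cvtColor(w["img"],cv2.COLOR_RGB2GRAY)
save(w,"lidc.png",k=1)
E
```

```text
stand 5304 (array([ 0.5134, -0.3261,  0.0539]), np.float64(0.0048))
lid_knob 0.75 18306 249.0560471976401 118.89719217742817 (array([0.4407, 0.2947, 0.0882]), np.float64(0.0003))
```

View pics/c1.png

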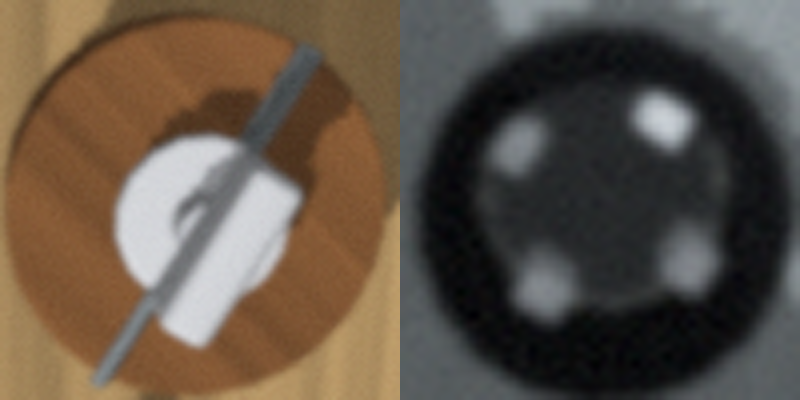

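View pics/lidc.png

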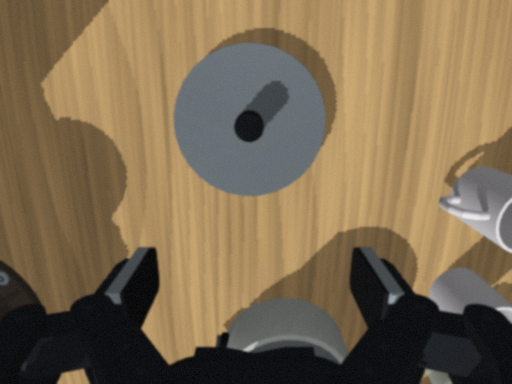

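The lid fit is right: radius 88 mm (given 89), centre (0.441, 0.295), knob at pixel (249,126). The left crop shows the white beater: bar top at crop (232,251), blade tips at (315,48) and (98,382). The right crop shows four bright key tops in the drive hole. I'll go closer over the bowl for a sharper key angle, and compute the poses.

```bash
python3 - <<'E'
from h import *
import pickle
s=pickle.load(open("stand.pkl","rb")); f=lambda x,y:(x/4+253,y/4+97)
a,b=at_z(s,f(315,48),.055),at_z(s,f(98,382),.055); print("blade len",np.linalg.norm(a-b),"mid",(a+b)/2,"ang",np.degrees(np.arctan2(*(a-b)[1::-1])))
c=[at_z(s,f(*p),.102) for p in((262,150),(302,190),(202,348),(160,315))]; print("bar mid",np.mean(c,0),"ends",np.linalg.norm(c[1]-c[2]),np.linalg.norm(c[0]-c[1]),np.degrees(np.arctan2(*(c[1]-c[2])[1::-1])))
hsv=cv2.cvtColor(s["img"],cv2.COLOR_RGB2HSV)
print("flange mid z.04",at_z(s,f(203,220),.045))
w=pickle.load(open("bowl.pkl","rb")); g=lambda x,y:(x/8+233,y/8+113)
print("collar",at_z(w,g(203,212),.085)); k=np.array([at_z(w,g(*p),.072) for p in((118,143),(263,122),(290,262),(145,287))]); print(k,k.mean(0))
l=pickle.load(open("lid2.pkl","rb")); print("knob top",at_z(l,(249,126),.063))
move_to([.490,.005,.23],current_orientation()); w=snapshot("wrist"); pickle.dump(w,open("bowl2.pkl","wb")); save(w,"bowl2.png"); 
print(np.round(proj(w,[.4885,-.056,.072])))
E
```

```text
blade len 0.10781897248859243 mid [ 0.5165862  -0.32822125  0.055     ] ang 58.984824791147275
bar mid [ 0.51634947 -0.32707536  0.102     ] ends 0.04457748070349828 0.01368427478711463 60.38466510180859
flange mid z.04 [ 0.5180496  -0.32999866  0.045     ]
collar [ 0.48987812 -0.0478559   0.085     ]
[[ 0.47729761 -0.03941107  0.072     ]
 [ 0.49898542 -0.03630762  0.072     ]
 [ 0.5032544  -0.05740799  0.072     ]
 [ 0.48125854 -0.0612147   0.072     ]] [ 0.49019899 -0.04858535  0.072     ]
knob top [0.44123372 0.29583113 0.063     ]
[253. 232.]
```

View pics/bowl2.png

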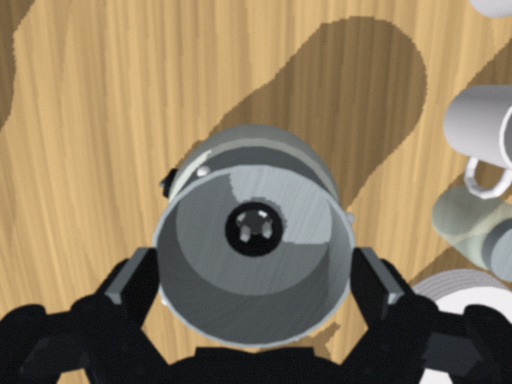

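In this view the bowl's rim ellipse spans columns 156–354 and rows 166–345. The collar is at (255,229), with four keys inside it. I'll refine the bowl axis with robust edge fits from both pictures and then grasp the beater.

```bash
python3 - <<'E'
from h import *
import pickle
from scipy.optimize import least_squares
for n in("bowl","bowl2"):
    w=pickle.load(open(n+".pkl","rb")); g=cv2.cvtColor(w["img"],cv2.COLOR_RGB2GRAY)
    E=cv2.Canny(cv2.GaussianBlur(g,(3,3),0),30,80); ys,xs=np.nonzero(E)
    for nm,z,r in(("rim_out",.15,.079),("collar",.085,.028)):
        P=np.array([at_z(w,p,z)[:2] for p in zip(xs.astype(float),ys.astype(float))]); c=np.array([.490,-.049])
        for tol in(.006,.003,.002):
            d=np.hypot(*(P-c).T); Q=P[abs(d-r)<tol]
            q=least_squares(lambda q:np.hypot(Q[:,0]-q[0],Q[:,1]-q[1])-q[2],[*c,r],loss="soft_l1",f_scale=.0007).x; c=q[:2]; r=q[2]
        print(n,nm,np.round(q,4),len(Q))
w=pickle.load(open("bowl2.pkl","rb")); cv2.imwrite("pics/k2.png",cv2.resize(w["img"][195:260,215:295,::-1],(640,520),interpolation=cv2.INTER_CUBIC))
# grasp the beater
Y=59.5;x,y=.5165,-.328
move_to([x,y,.19],[180,0,Y]); move_l([x,y,.069],feed=.15)
print("F",np.round(current_contact_force(),1)); grasp(40)
print("w",current_gripper_width(),"F",np.round(current_contact_force(),1),np.round(current_wrist_torque(),2),current_clock())
E
```

```text
bowl rim_out [ 0.4893 -0.0461  0.0762] 539
bowl collar [ 0.4897 -0.0483  0.0275] 172
bowl2 rim_out [ 0.4898 -0.0458  0.076 ] 595
bowl2 collar [ 0.4896 -0.0473  0.0279] 209
F [-0.5  0.2  0.1]
w 0.014188432987315066 F [-0.4 -0.   4.5] [0.02 0.01 0.02] 10.2417
```

View pics/k2.png

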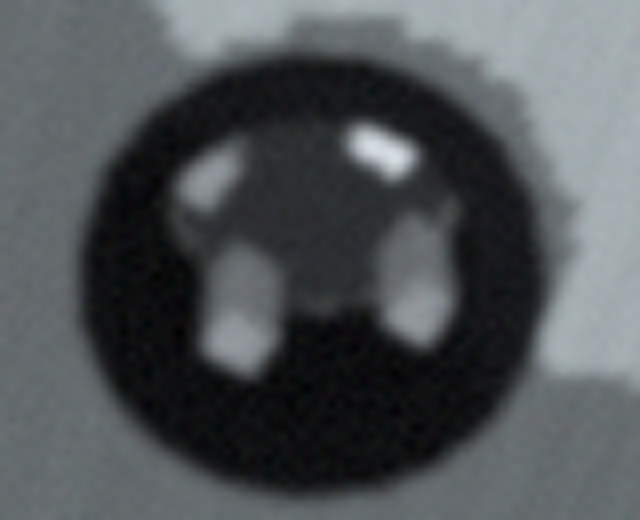

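Gripped: 14.2 mm matches the bar. The close crop shows the key tops at (208,182), (382,152), (420,318) and (240,345). I'll compute their angle, lift, and lower with force watch.

```bash
cat >> h.py <<'E'
def lower(x,y,z0,z1,step=.004,fmax=8,feed=.05):
    z=z0; F0=current_contact_force()
    while z>z1+1e-6:
        z=max(z-step,z1); move_l([x,y,z],feed=feed)
        F=current_contact_force()-F0
        if F[2]>fmax: break
    return z,np.round(F,1)
E
python3 - <<'E'
from h import *
import pickle
w=pickle.load(open("bowl2.pkl","rb"))
k=np.array([at_z(w,(a/8+215,b/8+195),.072)[:2] for a,b in((208,182),(382,152),(420,318),(240,345))]); c=k.mean(0)
d=k-c; a=np.degrees(np.arctan2(d[:,1],d[:,0])); print(np.round(c,4),np.round(np.hypot(*d.T),4),np.round(a%90,1))
A=float(np.mean(a%90)); np.save("A.npy",A)
x,y=.5165,-.328
move_l([x,y,.245],feed=.15); print("w",current_gripper_width(),np.round(current_contact_force(),1))
x,y=.4897,-.047
move_to([x,y,.245],[180,0,A]); s=snapshot("side"); sc=snapshot("scene")
cv2.imwrite("pics/held.png",np.hstack([cv2.resize(s["img"][110:240,160:300,::-1],(400,371)),cv2.resize(sc["img"][100:230,210:350,::-1],(400,371))]))
move_l([x,y,.150],feed=.15); print(lower(x,y,.150,.129,.003)); print(current_position(),current_gripper_width(),np.round(current_wrist_torque(),2),current_clock())
E
```

```text
[ 0.49   -0.0494] [0.0156 0.0154 0.0161 0.0156] [54.6 56.8 55.5 54.7]
w 0.014271471685176689 [-0.2 -0.5 -3.1]
(0.129, array([ 0.1, -0.3, -0.9]))
[ 0.48963343 -0.04698957  0.12881712] 0.014068320785166302 [-0.03 -0.01  0.04] 15.2917
```

View pics/held.png

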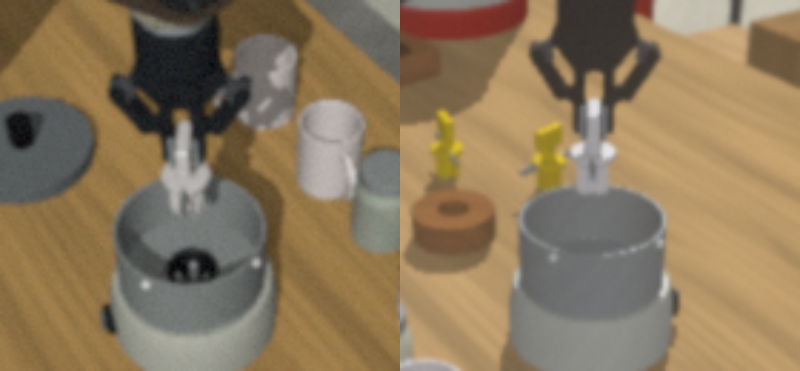

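The beater hangs upright in the gripper (left crop, about (185,170)) and the stand is empty. The foot has entered the hole without contact, so I keep lowering.

```bash
python3 - <<'E'
from h import *
x,y=.4897,-.047; A=float(np.load("A.npy"))
z,F=lower(x,y,.129,.1055,.0025,10); print(z,F)
if z>.115:
    for d in (2,4,6,8,10,-2,-4,-6,-8,-10):
        move_l([x,y,z],[180,0,A+d],feed=.05); z2,F=lower(x,y,z,z-.004,.002,10); print(d,z2,F,np.round(current_wrist_torque(),2))
        if F[2]<5: break
print(current_position(),current_gripper_width(),np.round(current_contact_force(),1),np.round(current_wrist_torque(),2),current_clock())
E
```

```text
0.10649999999999998 [-5.4  1.2 36.3]
[ 0.49077755 -0.0471813   0.10881288] 0.014170218907502459 [-5.4  1.6 32.7] [ 0.27  0.99 -0.04] 17.5417
```

Contact came at TCP 0.1088, and home should be 0.109. I'll relax, release, retreat and verify.

```bash
python3 - <<'E'
from h import *
import pickle
x,y=.4897,-.047; A=float(np.load("A.npy"))
move_l([x,y,.109],feed=.05); print(np.round(current_contact_force(),1))
open_jaws(); print(current_gripper_width(),np.round(current_contact_force(),1))
move_l([x,y,.23],feed=.2)
move_to([.490,.005,.25],[180,0,90]); w=snapshot("wrist"); pickle.dump(w,open("bt.pkl","wb"))
cv2.imwrite("pics/home.png",cv2.resize(w["img"][110:340,140:370,::-1],(600,600),interpolation=cv2.INTER_CUBIC))
for p in([x,y,.142],[x,y,.095]): print(np.round(proj(w,p)),(proj(w,p)-[140,110])*600/230)
for b in boxes_of("wrist","beater_grip")[:2]: print(b["p"],np.round(b["centre"],3))
print(current_clock())
E
```

```text
[-1.2  0.8  8.1]
0.08556235345591859 [-0.9 -0.3 -0.5]
[254. 247.] [298.52887375 357.75335075]
[254. 225.] [298.56663667 299.51475074]
0.86 [ 0.489 -0.039  0.099]
19.8833
```

View pics/home.png

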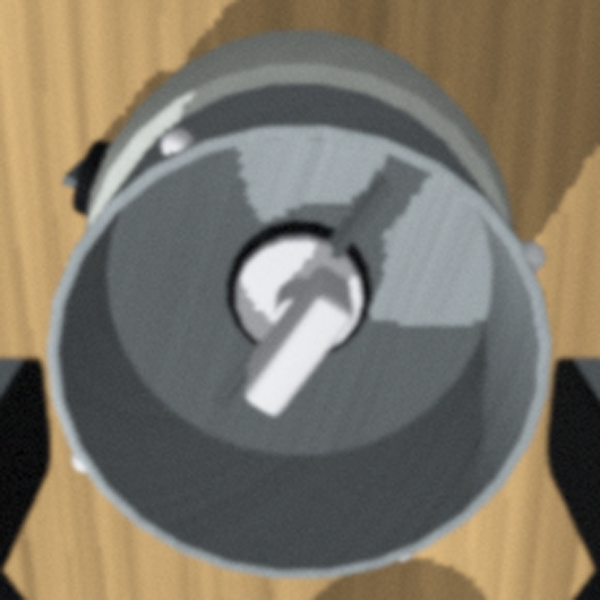

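The beater is home: the bar top centre is at crop (299,357) and the prediction was (298.5,357.8). It stands upright. Now the lid.

```bash
python3 - <<'E'
from h import *
kx,ky=.4410,.2952
o=[180,0,90]
move_to([kx,ky,.13],o); move_l([kx,ky,.029],feed=.15); print("F",np.round(current_contact_force(),1))
grasp(90); print("w",current_gripper_width(),np.round(current_contact_force(),1))
move_l([kx,ky,.235],feed=.15); print("w",current_gripper_width(),np.round(current_contact_force(),1))
x,y=.490,-.0472
move_l([x,y,.235],feed=.15)
w=snapshot("wrist"); s=snapshot("side"); sc=snapshot("scene")
cv2.imwrite("pics/lidheld.png",np.hstack([cv2.resize(s["img"][110:240,160:300,::-1],(400,371)),cv2.resize(sc["img"][100:230,210:350,::-1],(400,371))]))
move_l([x,y,.186],feed=.15); print(lower(x,y,.186,.170,.003,4)); print(current_position(),np.round(current_wrist_torque(),2),current_clock())
E
```

```text
F [0.3 0.8 0.3]
w 0.030350393605188847 [-0.4 -0.7  8.6]
w 0.030061833933434107 [-0.8 -0.1 -2.1]
(0.17, array([-1.9, -1. , -3.3]))
[ 0.48992895 -0.04720839  0.16981042] [-0.26 -0.04 -0.04] 28.575
```

View pics/lidheld.png

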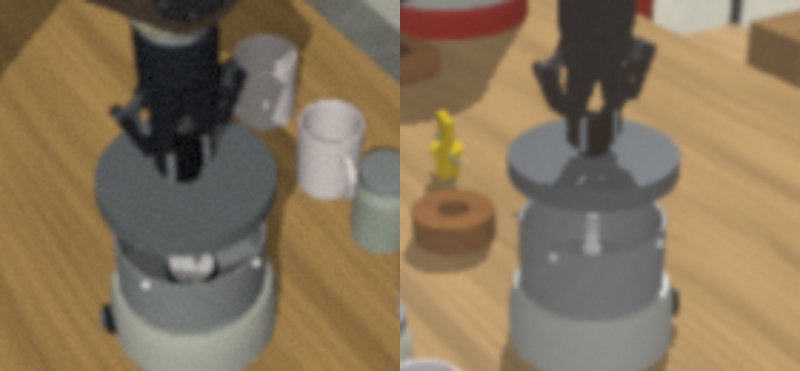

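The lid is held level over the bowl with the knob between the fingers. There is no contact yet at TCP 0.170, so I go on gently and press.

```bash
python3 - <<'E'
from h import *
x,y=.490,-.0472; z=.170
print(np.round(current_contact_force(),1))
while z>.150:
    z-=.002; move_l([x,y,z],feed=.04); F=current_contact_force(); print(round(z,3),np.round(current_position(),4),np.round(F,1),np.round(current_wrist_torque(),2))
    if F[2]>35: break
print(current_gripper_width(),current_clock())
E
```

```text
[-0.5 -1.  -4.1]
0.168 [ 0.4898 -0.0472  0.1677] [ 0.5 -1.3 -4.1] [-0.22  0.02 -0.07]
0.166 [ 0.4896 -0.0471  0.1655] [ 0.4 -1.2 -8.3] [-0.08  0.06 -0.07]
0.164 [ 0.4897 -0.0472  0.1636] [ -1.2  -1.6 -10. ] [-0.05  0.06 -0.11]
0.162 [ 0.4901 -0.0472  0.1622] [-2.4 -1.6 -2.2] [-0.09  0.27 -0.03]
0.16 [ 0.4903 -0.0473  0.1616] [-7.  -0.6 18.3] [0.1  1.28 0.05]
0.158 [ 0.4904 -0.0473  0.1616] [-14.3   1.7  44.2] [ 0.23  2.87 -0.01]
0.02989918715102342 30.075
```

The rollers pulled the lid down, and the plate met the rim at about TCP 0.1616, as expected for snapped. I'll relax, release, retreat and check the level all round.

```bash
python3 - <<'E'
from h import *
x,y=.490,-.0472
move_l([x,y,.161],feed=.04); print(np.round(current_contact_force(),1))
open_jaws(); print(np.round(current_contact_force(),1)); move_l([x,y,.26],feed=.15)
move_to([x,y+.07,.27],[180,0,90])
s=snapshot("side"); sc=snapshot("scene"); w=snapshot("wrist")
cv2.imwrite("pics/closed.png",np.vstack([np.hstack([cv2.resize(s["img"][130:250,160:290,::-1],(400,369)),cv2.resize(sc["img"][130:250,210:340,::-1],(400,369))])]))
for r in outline_of("wrist","lid_knob")[:1]:
    m=r["region"].astype(np.uint8); c=max(cv2.findContours(m,0,1)[0],key=cv2.contourArea); h=cv2.convexHull(c)[:,0].astype(float)
    P=np.array([at_z(w,p,.153) for p in h]); print(r["p"],cv2.minEnclosingCircle((P[:,:2]*1000).astype(np.float32)),P.min(0),P.max(0))
print("knob top expected px",proj(w,[x,y,.195]))
g=cv2.cvtColor(w["img"],cv2.COLOR_RGB2GRAY); u,v=proj(w,[x,y,.195]).astype(int); k=(g<45); k[:v-40]=0;k[v+40:]=0;k[:,:u-40]=0;k[:,u+40:]=0
ys,xs=np.nonzero(k); print(xs.mean(),ys.mean(),xs.min(),xs.max(),ys.min(),ys.max(),current_clock())
E
```

```text
[-4.7 -0.3 12.4]
[-0.3  0.2 -0.2]
0.84 ((490.14703369140625, -46.662353515625), 91.60360717773438) [ 0.40331495 -0.13754673  0.153     ] [0.57718388 0.0445735  0.153     ]
knob top expected px [254.4157712  287.99740697]
254.57142857142858 275.8532668881506 235 274 248 303 32.3
```

View pics/closed.png

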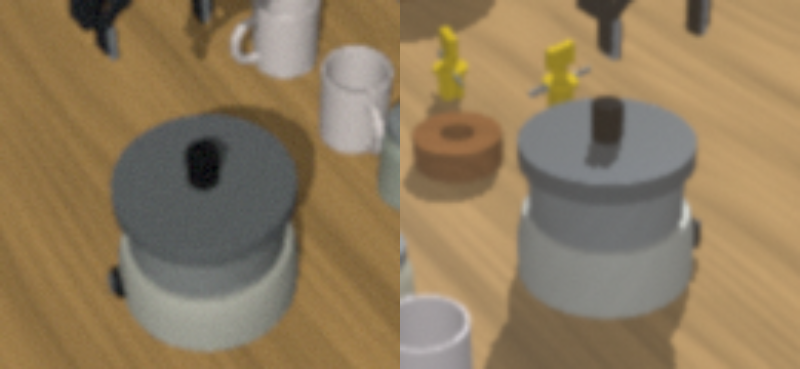

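It looks level, with an even gap all round, and centred at (0.490, -0.047). One check push with shut fingers on the knob top, which should be at z = 0.195 if snapped.

```bash
python3 - <<'E'
from h import *
x,y=.490,-.0472
grasp(20); move_to([x,y,.225],[180,0,90]); z=.204; move_l([x,y,z],feed=.1)
while z>.188:
    z-=.0015; move_l([x,y,z],feed=.03); F=current_contact_force()
    if F[2]>2: print(round(z,4),np.round(current_position(),4),np.round(F,1),np.round(current_wrist_torque(),2))
    if F[2]>22: break
move_l([x,y,.26],feed=.15); move_to([x,y+.07,.27],[180,0,90])
s=snapshot("side"); sc=snapshot("scene"); print(current_clock())
# rim line of lid top edge: predicted level ellipse vs outline
for c,S in(("side",s),("scene",sc)):
    m=outline_of(c,"lid_knob")[0]["region"]; t=np.linspace(0,2*np.pi,200)
    E=[np.array([proj(S,[x+.089*np.cos(a),y+.089*np.sin(a),zz]) for a in t]) for zz in(.155,.137)]
    A=np.vstack(E); ys,xs=np.nonzero(m); print(c,"seen",xs.min(),xs.max(),ys.min(),ys.max(),"level model",np.round(A.min(0)),np.round(A.max(0)),"knob top",np.round(proj(S,[x,y,.195])))
E
```

```text
0.1935 [ 0.4902 -0.0472  0.195 ] [-5.5  1.3 20.2] [ 0.19  0.95 -0.02]
0.192 [ 0.4903 -0.0472  0.1949] [-11.5   0.9  37.6] [0.29 1.98 0.05]
36.9333
side seen 197 256 167 216 level model [195. 167.] [256. 216.] knob top [225. 179.]
scene seen 247 306 161 196 level model [248. 161.] [306. 195.] knob top [277. 162.]
```

Knob top is at 0.195 as required, the lid outline matches the level model, and the robot is clear. Handing in.

```bash
python3 -c "
from cell import *
print(current_contact_force()); print(hand_in())"
```

```text
[0.29236405 0.16295734 0.71670085]
the job is handed in; nothing more can be done
None
```

I handed the job in at about 37 s of the 72 s allowed. By my measurements the beater is fully home and upright, the lid is snapped down level and centred on the bowl, and the arm is clear; the judge's result was not shown.

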